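# Close the keepsake boxes with a fingertip

### The arm

A 7-joint arm with a two-finger parallel gripper is mounted at the origin on the work surface. World frame = base frame: x ahead of the robot, y to its left, z up, the work surface at z = 0. Lengths are in mm, angles in rad, forces in N, time in s.
With the tool pointing down it reaches from about 400 to 875 mm from the base axis. Payload 4.4 kg.
Tool frame: the origin (TCP) lies at the very end of the fingers, on their centre line; the grasp point (between the pads) lies 19 mm behind it; y points along the fingers, z is the direction in which the jaws open and shut, and the axes are right-handed (so a half turn about y gives the same grasp; the last joint's range is limited). The gripper opens to 85 mm and grips with 20 to 120 N. Pads are 22 mm wide; open, the fingers measure 114 mm over their backs; the gripper's body (76 mm by 85 mm) begins 54 mm behind the grasp point. The pads swing forward as they close: fully open they stand 13 mm farther back than shut.
Start: joints at [-1.213, 0.628, 0.038, 1.517, -0.027, 0.996, -0.02], TCP at [267.276, 592.521, 231.313] pointing down, gripper open.
Joint ranges: [-3.06, 3.06], [-0.37, 2.12], [-1.25, 1.32], [0.18, 2.47], [-1.1, 4.24], [0.23, 1.98], [-2.94, 2.94]. Speed limits (rad/s): [2.57, 2.57, 3.14, 3.14, 3.14, 3.14, 3.14].

### API

Orientations are given as [roll, pitch, yaw] about the fixed x, y, z axes, in that order (R = Rz(yaw) Ry(pitch) Rx(roll)).
In Python, from cell import * gives the robot as it stands.
- The arm moves only by the tool apply_moves, never from a script. Its argument "targets" is a list of rows, each a list of 6 numbers: the shift along the tool's x, y, z in units of 40 mm (1.0 is 40 mm), then the turn, a rotation vector about the tool's x, y, z in units of 8 degrees (1.0 is 8 degrees). A call has 1 to 12 rows; each row shifts and turns the commanded pose from where the row before left it, along the tool's axes as they then stand; what a row does not reach is not made up. A row lasts 1/8 s, in which the tool goes at most 62.5 mm and 10.7 degrees, less where a joint would pass 70% of its speed; a pose out of reach is approached as far as the arm can. A call is refused whole if a number of a shift passes 1 or a number of a turn 1, either way. A call with a gripper value outside its range is refused whole. "jaw" is the gripper command: -1 is shut, 1 is fully open, values between are in proportion, set as the call begins (left out, the last holds). The fingers move at their own pace and stop on an object; the grip force is fixed at half the most. Time passes only in rows, so rows that do not move let the fingers close. It gives the time, the measured TCP pose, the force and the opening at its end, in the units of the state.
- read_state(): the state, without advancing time (a new reading comes with each control period).
- get_image(name): name is "scene" or "side" or "wrist"; returns the picture (400x640x3 uint8, red, green, blue); there is no depth.
- calibration(name): a dict with "fx", "fy", "cx", "cy" (pixels), "world_from_camera" (4x4, takes a point from camera to world coordinates). Camera axes: x right, y down, z forward; pixel columns grow to the right and rows downward; lengths in mm; the calibration is good to about 2 mm. The wrist camera is an equidistant fisheye: a pixel r from the principal point sees the ray r / f radians off the axis. A picture is of the moment at which its call begins: read the wrist's pose just before it. calibration takes no time and is no camera call; for the wrist camera it gives the pose at the moment of the call.
- finish_job(): hands the job in, once; it reports no verdict.
The state is a dict: "clock": time; "qpos": joint angles; "qd": joint speeds; "tau": joint torques, N m; "eef_pos": TCP position; "tool_rot": TCP orientation; "force": force on the tool from outside, world axes, zero at the start; "torque": the same for the moment, N m; "width": finger opening in mm.
Only numpy, scipy, OpenCV 4.12 (cv2) and the standard library are available. Lean on these libraries where they do the work, as an engineer would, in place of code of your own. Each camera call takes 0.05 s, during which the arm holds its last target. There are 200 camera calls.

### The job

Four cloth-covered boxes stand on the cutting mat, each with a brass closing stud sticking up from the middle of its lid. With a fingertip, lightly press the stud of the round box fully home, then that of the smaller square box, then that of the larger square box; the oblong box stays unlocked, so do not press its stud. Do not pick up, shove or tip any box, and leave everything else where it is.

Things in the scene. Friction and masses are not known exactly. Their poses are not given: they have to be found in the camera images.
- box_round: Loose round (cylindrical) box, 68 mm in diameter, 50 mm high to its lid, grey cloth-covered board, about 0.28 kg, standing on the cutting mat (mat 3 mm thick). Origin: centre of its underside, z up. All four boxes have the same material and the same stud; only the outline and size differ. The lid is thin board: more than 25 N on the box or its stud crushes it.
- stud_round_top (a point): Centre of the flat top of this box's closing stud: a plain brass disc 28 mm in diameter at the middle of the lid (thin dark washer round it, flush with the lid). It stands 13.5 to 15 mm above the lid when up, 7 mm above it (57 mm above the box's underside) when fully home. The disc is a sprung cap: once the stud is home it gives up to 4 mm more, at 4 to 14 N, and springs back when released. This point moves down with stud and cap.
- stud_round (a joint): How far this box's stud has been pushed down, in m: 0 = fully up, 0.008 = fully home against its stop. Starts at 0 to 0.0015. It slides down stiffly at about 2.5 N and stays where it is left (it does not come back up by itself; the cap's own spring give is not counted here).
- box_small: Loose smaller square box, 54 x 54 mm, 44 mm high to its lid, grey cloth-covered board, about 0.25 kg, standing on the cutting mat (mat 3 mm thick). Origin: centre of its underside, z up. All four boxes have the same material and the same stud; only the outline and size differ. The lid is thin board: more than 25 N on the box or its stud crushes it.
- stud_small_top (a point): Centre of the flat top of this box's closing stud: a plain brass disc 28 mm in diameter at the middle of the lid (thin dark washer round it, flush with the lid). It stands 13.5 to 15 mm above the lid when up, 7 mm above it (51 mm above the box's underside) when fully home. The disc is a sprung cap: once the stud is home it gives up to 4 mm more, at 4 to 14 N, and springs back when released. This point moves down with stud and cap.
- stud_small (a joint): How far this box's stud has been pushed down, in m: 0 = fully up, 0.008 = fully home against its stop. Starts at 0 to 0.0015. It slides down stiffly at about 2.5 N and stays where it is left (it does not come back up by itself; the cap's own spring give is not counted here).
- box_large: Loose larger square box, 86 x 86 mm, 40 mm high to its lid, grey cloth-covered board, about 0.45 kg, standing on the cutting mat (mat 3 mm thick). Origin: centre of its underside, z up. All four boxes have the same material and the same stud; only the outline and size differ. The lid is thin board: more than 25 N on the box or its stud crushes it.
- stud_large_top (a point): Centre of the flat top of this box's closing stud: a plain brass disc 28 mm in diameter at the middle of the lid (thin dark washer round it, flush with the lid). It stands 13.5 to 15 mm above the lid when up, 7 mm above it (47 mm above the box's underside) when fully home. The disc is a sprung cap: once the stud is home it gives up to 4 mm more, at 4 to 14 N, and springs back when released. This point moves down with stud and cap.
- stud_large (a joint): How far this box's stud has been pushed down, in m: 0 = fully up, 0.008 = fully home against its stop. Starts at 0 to 0.0015. It slides down stiffly at about 2.5 N and stays where it is left (it does not come back up by itself; the cap's own spring give is not counted here).
- box_oblong: Loose oblong box, 54 mm along its own x by 110 mm along its own y, 46 mm high to its lid, grey cloth-covered board, about 0.35 kg, standing on the cutting mat (mat 3 mm thick). Origin: centre of its underside, z up. All four boxes have the same material and the same stud; only the outline and size differ. The lid is thin board: more than 25 N on the box or its stud crushes it.
- stud_oblong_top (a point): Centre of the flat top of this box's closing stud: a plain brass disc 28 mm in diameter at the middle of the lid (thin dark washer round it, flush with the lid). It stands 13.5 to 15 mm above the lid when up, 7 mm above it (53 mm above the box's underside) when fully home. The disc is a sprung cap: once the stud is home it gives up to 4 mm more, at 4 to 14 N, and springs back when released. This point moves down with stud and cap.
- stud_oblong (a joint): How far this box's stud has been pushed down, in m: 0 = fully up, 0.008 = fully home against its stop. Starts at 0 to 0.0015. It slides down stiffly at about 2.5 N and stays where it is left (it does not come back up by itself; the cap's own spring give is not counted here).
- glue_jar: Bystander: closed white jar, 52 mm in diameter, 65 mm high, on the mat. Origin at the level of its underside.
- weight: Bystander: steel knobbed weight, 44 mm in diameter, 46 mm high, on the mat. Origin at the level of its underside.
- bone_folder: Bystander: flat bone folder, about 141 x 22 x 5 mm, lying on the mat, long axis x; the origin is 65 mm from its square end. Origin at the level of its underside.
- awl: Bystander: awl lying on the mat, 120 mm long, wooden handle 24 mm thick towards its -x, steel point towards +x; the origin is midway. Origin at the level of its underside.
- bowl: Bystander: open steel bowl, 120 mm across, 55 mm high, on the table to the robot's left. Origin at the level of its underside.
- spray_bottle: Bystander: aluminium bottle, 54 mm in diameter, 170 mm high, on the table to the robot's right. Origin at the level of its underside.
- thread_cone: Bystander: cream thread cone, 64 mm across, 90 mm high, on the table to the robot's right. Origin at the level of its underside.

How it is judged:
By the outcome, as a careful person would: the job done as asked, in the order asked, and still so for the second after the job is handed in, with the robot touching nothing.
It also fails if it takes over 40 s, if anything falls off the work surface, if the arm or the gripper's body presses on something with over 40 N, if the wrist force passes 120 N, or if a joint passes its speed limit or range.

## Working session

There is one attempt and no reset: what is moved stays moved. The work goes in short steps, Python scripts to look and compute and a tool call to move; the robot and the scene stay as the last step left them, time stands still between calls to the robot, and variables do not carry over. Pictures are saved under pics/ and viewed, about 8 in all and at most 12, crops included, and the job is handed in when it is done.

Besides the shell and the picture viewer there is one more tool, called after ">>>" as name(argument=value, ...), one argument or row to a line, values as JSON. apply_moves: Moves the arm, as the interface text tells. Its arguments: {"type":"object","properties":{"targets":{"type":"array"},"jaw":{"type":"number"}},"required":["targets"]}

```bash
mkdir -p pics; python3 - <<'E'
from cell import *
import cv2
s=read_state(); print(s)
for n in("scene","side"):
    im=get_image(n); cv2.imwrite(f"pics/{n}0.png",im[:,:,::-1]); c=calibration(n); print(n,c)
E
```

```text
{'clock': 0.0, 'qpos': array([-1.21278601,  0.62933038,  0.03845108,  1.51837148, -0.02700858,
        0.99628855, -0.020012  ]), 'qd': array([ 0.00041253, -0.00075623, -0.00038276, -0.00068944, -0.00010544,
       -0.00214216, -0.00175073]), 'tau': array([ 1.02844882e-03, -5.63398218e+01,  1.22696355e+00, -1.93442702e+01,
        1.11412266e-02,  1.05730584e-02,  4.99842940e-06]), 'eef_pos': array([267.02410931, 591.93724431, 230.39834275]), 'tool_rot': array([-1.57267574e+00, -2.22329879e-05, -4.23834429e-01]), 'force': array([-1.04521686, -0.09628362, -0.19250745]), 'torque': array([-0.02561607, -0.01025836,  0.08082764]), 'width': 85.21766169965656}
scene {'fx': 491.58158269078274, 'fy': 491.58158269078274, 'cx': 321.357658020157, 'cy': 196.64124750503805, 'world_from_camera': array([[ 7.89508186e-01,  5.14834728e-01, -3.34098830e-01,
         9.56842182e+02],
       [ 6.13663991e-01, -6.53626722e-01,  4.42931838e-01,
        -6.10941843e+02],
       [ 9.66076918e-03, -5.54722734e-01, -8.31979181e-01,
         1.17285151e+03],
       [ 0.00000000e+00,  0.00000000e+00,  0.00000000e+00,
         1.00000000e+00]])}
side {'fx': 385.62531466721026, 'fy': 385.62531466721026, 'cx': 320.4822728590735, 'cy': 202.73310852772133, 'world_from_camera': array([[ 9.39645243e-01, -1.50455889e-01,  3.07294391e-01,
         2.01624495e+02],
       [-3.41890897e-01, -4.47848128e-01,  8.26161406e-01,
        -8.80637011e+02],
       [ 1.33203687e-02, -8.81359790e-01, -4.72257861e-01,
         5.76171644e+02],
       [ 0.00000000e+00,  0.00000000e+00,  0.00000000e+00,
         1.00000000e+00]])}
```

View pics/scene0.png

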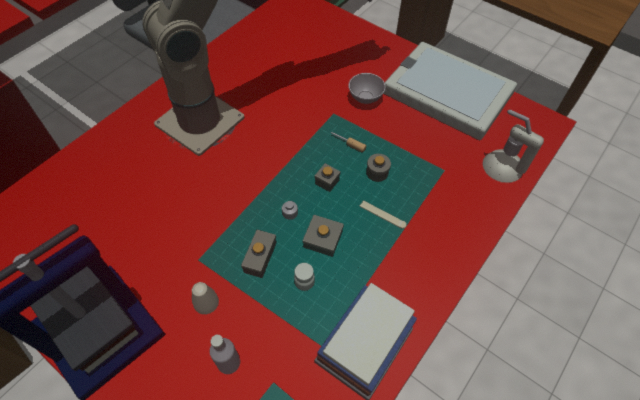

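View pics/side0.png

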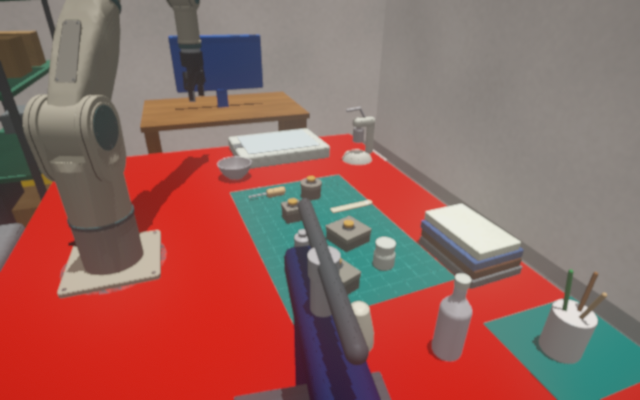

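The scene view shows the round box's stud at about (378,160), small square (327,172), large square (323,230) and oblong (258,248). The side view confirms the layout, with the oblong partly hidden by the lamp. Next I'll locate the studs and box outlines.

```bash
cat > h.py <<'E'
import numpy as np, cv2
def cast(c,u,v,z):
    T=c["world_from_camera"]; d=T[:3,:3]@[(u-c["cx"])/c["fx"],(v-c["cy"])/c["fy"],1]; o=T[:3,3]
    return (o+d*(z-o[2])/d[2])[:2]
def proj(c,p):
    T=c["world_from_camera"]; q=T[:3,:3].T@(np.array(p)-T[:3,3]); return [c["fx"]*q[0]/q[2]+c["cx"],c["fy"]*q[1]/q[2]+c["cy"]]
TOP=dict(round=67.2,small=61.2,large=57.2,oblong=63.2)  # expected stud top z, up
E
python3 - <<'E'
from cell import *
from h import *
seeds=dict(scene=dict(round=(378,160),small=(327,172),large=(323,230),oblong=(258,248)),side=dict(round=(311,180),small=(293,202),large=(349,225)))
for n in seeds:
    im=cv2.imread(f"pics/{n}0.png"); c=calibration(n)
    hsv=cv2.cvtColor(im,cv2.COLOR_BGR2HSV)
    m=cv2.inRange(hsv,(8,110,90),(28,255,255))
    k,l,st,ce=cv2.connectedComponentsWithStats(m)
    for b,sd in seeds[n].items():
        i=1+np.argmin(np.hypot(*(ce[1:]-sd).T))
        # stud disc + rim side: report centroid and top-plane estimate
        print(n,b,ce[i].round(1),st[i],cast(c,*ce[i],TOP[b]-2).round(1))
a=cv2.imread("pics/scene0.png")[120:290,220:460]
cv2.imwrite("pics/crop.png",cv2.resize(a,None,fx=3.3,fy=3.3,interpolation=cv2.INTER_CUBIC))
E
```

```text
scene round [379.  159.3] [375 156   9   8  57] [562.8 181.9]
scene small [327.  170.2] [323 167   9   8  56] [467.2  62.5]
scene large [322.9 229.1] [318 225  11   9  75] [574.  -94.2]
scene oblong [257.8 247. ] [253 243  11   9  80] [ 478.1 -240.5]
side round [310.6 177.6] [306 175  10   6  43] [562.3 183.2]
side small [292.2 201.5] [289 199   8   6  36] [464.2  56.4]
side large [348.1 223.4] [344 221   9   6  48] [570.  -99.4]
```

View pics/crop.png

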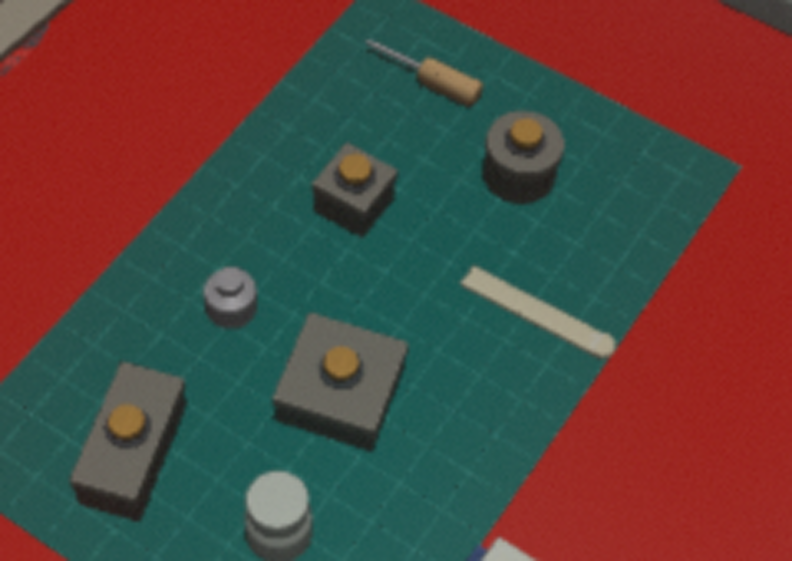

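The crop makes the boxes unambiguous: the round one is top right, the small square left of it, the large square in the middle and the oblong lower left. I'll move to hover over the round box with the jaws shut, then look with the wrist camera.

>>> apply_moves(
  targets=[
    [0.99,0.1,-0.57,0,0,0],
    [0.99,0.1,-0.57,0,0,0],
    [0.99,0.1,-0.57,0,0,0],
    [0.99,0.1,-0.57,0,0,0],
    [0.99,0.1,-0.57,0,0,0],
    [0.99,0.1,-0.57,0,0,0],
    [0.99,0.1,-0.57,0,0,0],
    [0.99,0.1,-0.57,0,0,0],
    [0.99,0.1,-0.57,0,0,0],
    [0.99,0.1,-0.57,0,0,0],
    [0.99,0.1,-0.57,0,0,0],
    [0,0,0,0,0,0],
  ],
  jaw=-1,
)

```text
clock: 1.6
eef_pos: [563.2, 179.4, 186.6]
tool_rot: [-1.574, -0.002, -0.431]
force: [-0.5, 1.0, -0.1]
width: -0.5
```

```bash
cat >> h.py <<'E'
def wcast(c,u,v,z):
    x,y=u-c["cx"],v-c["cy"]; r=np.hypot(x,y); t=r/c["fx"]
    T=c["world_from_camera"]; d=T[:3,:3]@[np.sin(t)*x/r,np.sin(t)*y/r,np.cos(t)]; o=T[:3,3]
    return (o+d*(z-o[2])/d[2])[:2]
def brass(im):
    m=cv2.inRange(cv2.cvtColor(im,cv2.COLOR_BGR2HSV),(8,110,90),(28,255,255))
    k,l,st,ce=cv2.connectedComponentsWithStats(m)
    return [(ce[i],st[i]) for i in range(1,k) if st[i][4]>40]
E
python3 - <<'E'
from cell import *
from h import *
s=read_state(); print(s["clock"],s["eef_pos"],s["tool_rot"],s["force"],s["width"])
c=calibration("wrist"); im=get_image("wrist")[:,:,::-1].copy(); cv2.imwrite("pics/w1.png",im); print(c)
for p,st in brass(im): print(p.round(1),st,[wcast(c,*p,z).round(1) for z in TOP.values()])
E
```

```text
1.6 [563.21801551 179.43008961 186.5784171 ] [-1.57356779 -0.00159817 -0.43147081] [-0.52557881  0.97327588 -0.08093365] -0.4803293728275534
{'fx': 309.70691628693146, 'fy': 309.70691628693146, 'cx': 323.6443793642462, 'cy': 201.96820120171122, 'world_from_camera': array([[ 4.17950421e-01,  8.77223248e-01,  2.36213502e-01,
         5.03551251e+02],
       [ 9.08467036e-01, -4.02928220e-01, -1.11069766e-01,
         2.07073876e+02],
       [-2.25589514e-03,  2.61013835e-01, -9.65332424e-01,
         3.29830700e+02],
       [ 0.00000000e+00,  0.00000000e+00,  0.00000000e+00,
         1.00000000e+00]])}
[168.  155.5] [156 142  25  28 549] [array([466.9,  64.2]), array([466.1,  60.9]), array([465.5,  58.7]), array([466.4,  62. ])]
[322.9 194.6] [308 180  31  30 734] [array([561.5, 179. ]), array([562.8, 178.4]), array([563.7, 178. ]), array([562.4, 178.6])]
[ 33.1 262.4] [ 28 254  11  17 125] [array([ 476.3, -235.4]), array([ 475.7, -245.5]), array([ 475.2, -252.3]), array([ 475.9, -242.2])]
[122.8 293. ] [114 283  18  20 241] [array([570. , -85.2]), array([571.5, -91.9]), array([572.5, -96.3]), array([571. , -89.7])]
```

View pics/w1.png

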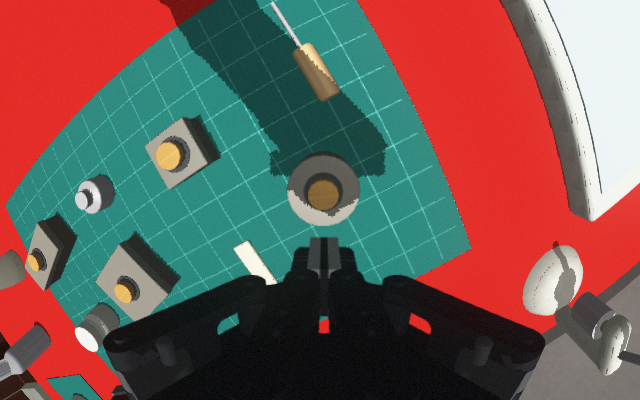

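The wrist view shows the round stud under the tool at (323,195) and the small square's at (168,155). The oblong's and the large square's are at (33,262) and (123,293). All agree with the scene view to about 3 mm. Descending to just above the round stud.

>>> apply_moves(
  targets=[
    [-0.03,0.7,0.02,0,0,0],
    [0,0.7,0,0,0,0],
    [0,0.7,0,0,0,0],
    [0,0.7,0,0,0,0],
    [0,0,0,0,0,0],
    [0,0,0,0,0,0],
  ],
)

```text
clock: 2.4
eef_pos: [560.5, 187.2, 76.1]
tool_rot: [-1.57, -0.0, -0.423]
force: [-0.8, -0.2, 0.6]
width: 0.2
```

```bash
python3 - <<'E'
from cell import *
from h import *
s=read_state(); print(s["clock"],s["eef_pos"],s["tool_rot"],s["force"])
for n,u,v,h in(("side",310,178,45),("scene",378,160,45)):
    im=get_image(n)[:,:,::-1]; a=im[max(0,v-h):v+h,u-h:u+h]; a=cv2.resize(a,(400,400),interpolation=cv2.INTER_CUBIC); o=a if n=="side" else np.hstack([o,a])
cv2.imwrite("pics/near1.png",o)
E
```

```text
2.4 [560.51536632 187.18169101  76.12554701] [-1.56972541e+00 -3.14474286e-04 -4.22520050e-01] [-0.81142542 -0.17419495  0.6443296 ]
```

View pics/near1.png

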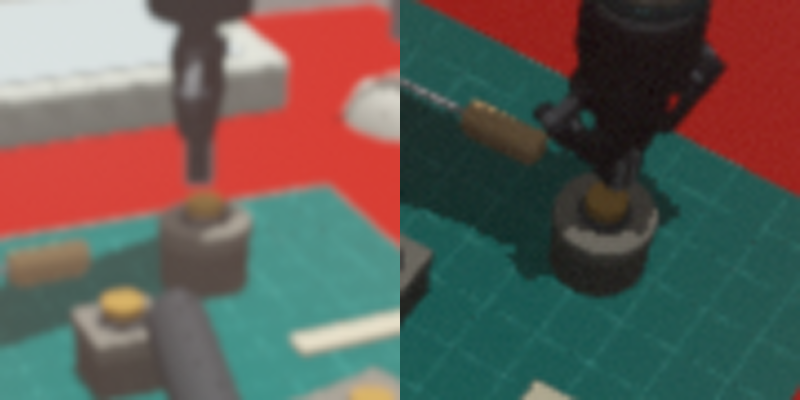

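The fingertip is about 8 mm above the round stud. It sits slightly behind the stud (to the right in the scene view), because the arm hadn't settled on the earlier reading. I'll re-measure now that it's at rest.

```bash
python3 - <<'E'
from cell import *
from h import *
s=read_state(); print(s["eef_pos"])
c=calibration("wrist"); im=get_image("wrist")[:,:,::-1].copy(); cv2.imwrite("pics/w2.png",im)
for p,st in brass(im): print(p.round(1),st,[wcast(c,*p,z).round(1) for z in TOP.values()])
c=calibration("scene"); print([ (k,proj(c,list(q)+[z])) for k,q,z in(("tcp",s["eef_pos"][:2],s["eef_pos"][2]),)])
E
```

```text
[561.14739401 186.77869655  76.63733221]
[101.  179.3] [ 84 162  25  41 326] [array([470.2,  79.4]), array([469. ,  74.1]), array([468.2,  70.6]), array([469.4,  75.9])]
[303.7 238.4] [286 225  46  39 704] [array([552.7, 178.8]), array([554.8, 177.5]), array([556.1, 176.6]), array([554.1, 177.9])]
[ 71.2 342.2] [ 58 333  23  24 189] [array([564.5, -62.3]), array([567. , -73.1]), array([568.6, -80.3]), array([566.1, -69.5])]
[('tcp', [np.float64(379.935945590146), np.float64(155.47553149634538)])]
```

View pics/w2.png

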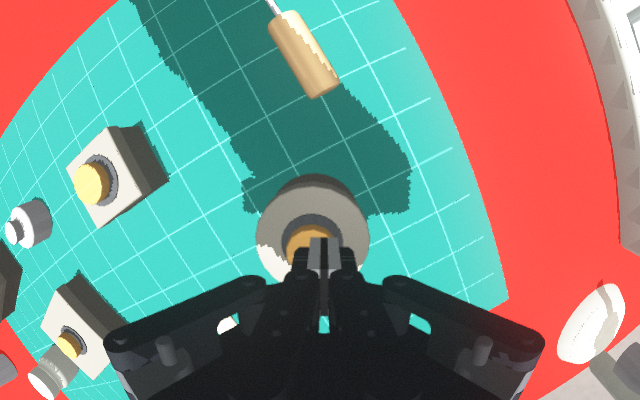

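The disc is visible from column 286 to 332, with its top at row 225. That puts its centre near (309,248), to the left of the finger at column 320. I'll cast that point and the lid circle.

```bash
python3 - <<'E'
from cell import *
from h import *
s=read_state(); print(s["eef_pos"])
c=calibration("wrist"); im=cv2.imread("pics/w2.png")
m=cv2.inRange(cv2.cvtColor(im,cv2.COLOR_BGR2HSV),(8,110,90),(28,255,255))
k,l,st,ce=cv2.connectedComponentsWithStats(m); i=l[235,300] or l[232,308]
cs,_=cv2.findContours((l==i).astype(np.uint8),0,1); q=max(cs,key=len)[:,0]
# boundary points on the free (upper) side -> world -> circle with known r 14
for zt in(66.5,68):
    P=np.array([wcast(c,*p,zt) for p in q if p[1]<236 and p[0]<322 ])
    from scipy.optimize import least_squares
    f=least_squares(lambda a:np.hypot(*(P-a).T)-14,[562,180],loss="soft_l1"); print(zt,len(P),f.x,f.cost)
print(wcast(c,309,248,67.2),wcast(c,322,235,67.2), wcast(c,313,238,53))
T=c["world_from_camera"]; v=T[:3,:3].T@(s["eef_pos"]-T[:3,3]); t=np.arctan2(np.hypot(v[0],v[1]),v[2]); print("tcp px",c["cx"]+c["fx"]*t*v[0]/np.hypot(*v[:2]),c["cy"]+c["fx"]*t*v[1]/np.hypot(*v[:2]))
E
```

```text
[561.14475175 186.62915092  76.61861072]
66.5 32 [560.6492293  179.81443532] 0.5730908943482966
68 32 [560.21126354 180.11901553] 0.5889326358475333
[558.91025772 178.86555094] [554.92755348 188.32547911] [559.50296925 180.48971178]
tcp px 323.960363417608 253.37137797730136
```

>>> apply_moves(
  targets=[
    [0.06,0,-0.14,0,0,0],
    [0,0,0,0,0,0],
    [0,0.1,0,0,0,0],
    [0,0.1,0,0,0,0],
    [0,0.05,0,0,0,0],
    [0,0.05,0,0,0,0],
    [0,0.05,0,0,0,0],
    [0,0,0,0,0,0],
  ],
)

```text
clock: 3.55
eef_pos: [560.2, 179.9, 61.1]
tool_rot: [-1.571, 0.0, -0.424]
force: [-1.1, 0.5, 0.0]
width: 0.3
```

>>> apply_moves(
  targets=[
    [0,0.03,0,0,0,0],
    [0,0.03,0,0,0,0],
    [0,0,0,0,0,0],
  ],
)

```text
clock: 3.92
eef_pos: [560.2, 179.9, 59.3]
tool_rot: [-1.571, 0.0, -0.424]
force: [-1.3, -0.8, 5.9]
width: 0.0
```

>>> apply_moves(
  targets=[
    [0,0.025,0,0,0,0],
    [0,0,0,0,0,0],
  ],
)

```text
clock: 4.18
eef_pos: [560.3, 179.9, 58.5]
tool_rot: [-1.571, 0.0, -0.424]
force: [-1.9, -0.8, 7.4]
width: -0.2
```

Round stud home: 7.4 N with the cap sprung in. I'll lift straight up and go over to the small square box.

>>> apply_moves(
  targets=[
    [0,-0.3,0,0,0,0],
    [0,-0.8,0,0,0,0],
    [0,-0.9,0,0,0,0],
    [-0.18,0,-0.74,0,0,0],
    [-0.18,0,-0.74,0,0,0],
    [-0.18,0,-0.74,0,0,0],
    [-0.18,0,-0.74,0,0,0],
    [-0.18,0,-0.74,0,0,0],
    [0,0,0,0,0,0],
    [0,0,0,0,0,0],
    [0,0,0,0,0,0],
  ],
)

```text
clock: 5.55
eef_pos: [467.5, 60.8, 138.0]
tool_rot: [-1.57, -0.001, -0.423]
force: [0.1, 0.5, 0.3]
width: -0.1
```

```bash
cat > w.py <<'E'
from cell import *
from h import *
from scipy.optimize import least_squares
import sys
name,tag=sys.argv[1:3]; Z=TOP[name]
s=read_state(); print(s["clock"],s["eef_pos"].round(1),s["tool_rot"].round(3),s["force"].round(1))
c=calibration("wrist"); im=get_image("wrist")[:,:,::-1].copy(); cv2.imwrite(f"pics/{tag}.png",im)
m=cv2.inRange(cv2.cvtColor(im,cv2.COLOR_BGR2HSV),(8,90,70),(28,255,255))
for q in cv2.findContours(m,0,1)[0]:
    if len(q)<25: continue
    P=np.array([wcast(c,*p,Z) for p in q[:,0]]); g=P.mean(0)
    if np.hypot(*(g-s["eef_pos"][:2]))>330: continue
    f=least_squares(lambda a:np.hypot(*(P-a).T)-14,g,loss="soft_l1")
    print("blob px",q[:,0].mean(0).round(),"mean",g.round(1),"fit",f.x.round(1),"cost",round(f.cost/len(P),2))
E
python3 w.py small w3
```

```text
5.55 [467.5  60.8 138. ] [-1.57e+00 -1.00e-03 -4.23e-01] [0.1 0.5 0.3]
blob px [ 87. 318.] mean [ 476.4 -239.9] fit [ 474.2 -238.4] cost 2.88
blob px [489. 249.] mean [558.9 176.4] fit [546.2 180.7] cost 0.24
blob px [490. 249.] mean [559.  177.6] fit [557.1 177.3] cost 2.04
blob px [322. 207.] mean [465.1  60.6] fit [465.2  60.5] cost 0.09
blob px [466. 115.] mean [444. 189.] fit [442.8 198.6] cost 3.88
```

View pics/w3.png

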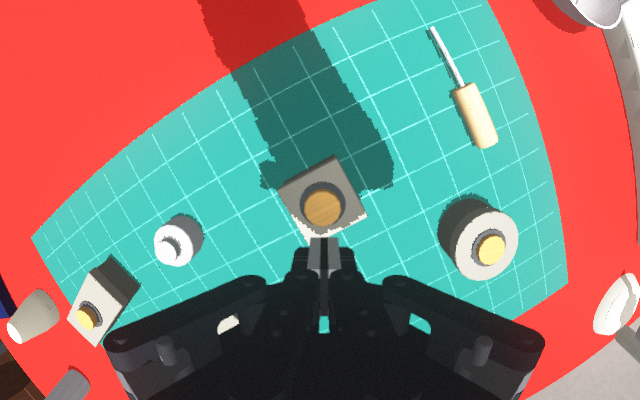

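The small square's stud is at (322,207), i.e. (465,60.5), and agrees with the other views. The round box is still standing at (489,249) with its stud low. Descending over the small square.

>>> apply_moves(
  targets=[
    [-0.04,0.7,0,0,0,0],
    [0,0.7,0,0,0,0],
    [0,0.3,0,0,0,0],
    [0,0,0,0,0,0],
    [0,0,0,0,0,0],
  ],
)

```text
clock: 6.22
eef_pos: [465.8, 60.6, 70.5]
tool_rot: [-1.57, -0.001, -0.424]
force: [-0.6, -0.5, 0.7]
width: 0.0
```

>>> apply_moves(
  targets=[
    [0,0.1,0,0,0,0],
    [0,0.1,0,0,0,0],
    [0,0.05,0,0,0,0],
    [0,0.05,0,0,0,0],
    [0,0.05,0,0,0,0],
    [0,0.05,0,0,0,0],
    [0,0,0,0,0,0],
  ],
)

```text
clock: 7.1
eef_pos: [465.4, 60.5, 53.9]
tool_rot: [-1.571, -0.0, -0.424]
force: [0.8, 0.3, 4.3]
width: -0.0
```

>>> apply_moves(
  targets=[
    [0,0.03,0,0,0,0],
    [0,0.02,0,0,0,0],
    [0,0,0,0,0,0],
  ],
)

```text
clock: 7.48
eef_pos: [465.4, 60.5, 52.3]
tool_rot: [-1.57, -0.0, -0.424]
force: [-0.8, -0.1, 8.1]
width: -0.0
```

Small stud home (8.1 N). On to the large square box.

>>> apply_moves(
  targets=[
    [0,-0.3,0,0,0,0],
    [0,-0.9,0,0,0,0],
    [0,-0.9,0,0,0,0],
    [0.67,0,-0.41,0,0,0],
    [0.67,0,-0.41,0,0,0],
    [0.67,0,-0.41,0,0,0],
    [0.67,0,-0.41,0,0,0],
    [0.67,0,-0.41,0,0,0],
    [0.67,0,-0.41,0,0,0],
    [0,0,0,0,0,0],
    [0,0,0,0,0,0],
    [0,0,0,0,0,0],
  ],
)

```text
clock: 8.98
eef_pos: [570.6, -94.0, 135.9]
tool_rot: [-1.57, 0.001, -0.422]
force: [0.4, 0.4, -0.5]
width: -0.1
```

```bash
python3 w.py large w4
```

```text
8.975 [570.6 -94.  135.9] [-1.57e+00  1.00e-03 -4.22e-01] [ 0.4  0.4 -0.5]
blob px [321. 212.] mean [571.8 -96.5] fit [571.7 -96.6] cost 0.1
blob px [118. 180.] mean [ 475.5 -244.6] fit [ 475.6 -244.5] cost 0.72
blob px [586.  84.] mean [561.7 179.4] fit [561.7 179.5] cost 0.41
blob px [550.   6.] mean [482.7 166.3] fit [473.8 173.6] cost 2.17
blob px [449.  12.] mean [467.7  56.9] fit [467.7  57.1] cost 0.62
```

View pics/w4.png

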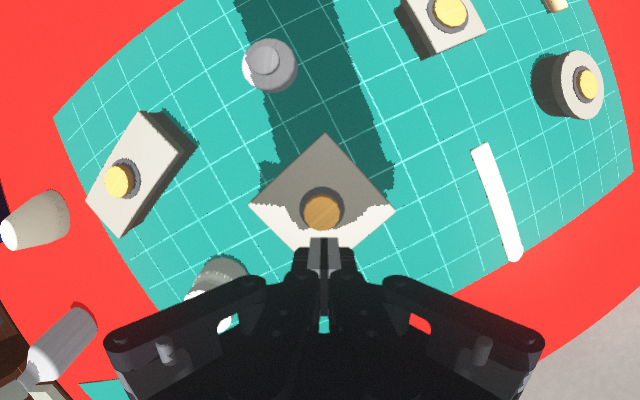

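The large square's stud is at (321,212), i.e. (571.7,-96.6). The jar is partly hidden behind the gripper at (215,290), so I'll check its distance first.

```bash
python3 - <<'E'
from cell import *
from h import *
c=calibration("scene"); p=cast(c,220+277/3.3,120+500/3.3,68); d=p-[572,-96]; y=-.422
print(p,d,"tool x,z:",d@[np.cos(y),np.sin(y)],d@[-np.sin(y),np.cos(y)])
E
```

```text
[ 615.00581595 -223.34234023] [  43.00581595 -127.34234023] tool x,z: 91.3906003674836 -98.5562275340042
```

The jar is about 134 mm away, well clear. Descending.

>>> apply_moves(
  targets=[
    [0.05,0.7,-0.03,0,0,0],
    [0,0.7,0,0,0,0],
    [0,0.3,0,0,0,0],
    [0,0,0,0,0,0],
    [0,0,0,0,0,0],
  ],
)

```text
clock: 9.65
eef_pos: [573.3, -97.2, 68.8]
tool_rot: [-1.57, -0.001, -0.424]
force: [0.3, -0.6, -0.8]
width: 0.0
```

>>> apply_moves(
  targets=[
    [-0.03,0.1,0,0,0,0],
    [0,0.1,0,0,0,0],
    [0,0.06,0,0,0,0],
    [0,0.05,0,0,0,0],
    [0,0.05,0,0,0,0],
    [0,0.05,0,0,0,0],
    [0,0.05,0,0,0,0],
    [0,0,0,0,0,0],
  ],
)

```text
clock: 10.65
eef_pos: [571.5, -96.8, 49.6]
tool_rot: [-1.571, 0.0, -0.424]
force: [-1.9, -0.2, 4.4]
width: -0.1
```

>>> apply_moves(
  targets=[
    [0,0.03,0,0,0,0],
    [0,0.02,0,0,0,0],
    [0,0,0,0,0,0],
  ],
)

```text
clock: 11.02
eef_pos: [571.5, -96.7, 48.1]
tool_rot: [-1.571, -0.0, -0.424]
force: [-1.6, 0.6, 9.3]
width: 0.1
```

All three studs are home. I'll lift clear and back off towards +y/-x so I can check the result.

>>> apply_moves(
  targets=[
    [0,-0.3,0,0,0,0],
    [0,-0.9,0,0,0,0],
    [0,-0.9,0,0,0,0],
    [0,-0.9,0,0,0,0],
    [0,-0.9,0,0,0,0],
    [-0.3,-0.3,0.8,0,0,0],
    [-0.3,0,0.8,0,0,0],
    [-0.3,0,0.8,0,0,0],
    [0,0,0,0,0,0],
    [0,0,0,0,0,0],
    [0,0,0,0,0,0],
  ],
)

```text
clock: 12.4
eef_pos: [578.1, 4.0, 215.5]
tool_rot: [-1.572, -0.0, -0.426]
force: [-0.3, 0.1, 0.5]
width: -0.2
```

```bash
python3 - <<'E'
from cell import *
from h import *
s=read_state(); print(s["clock"],s["eef_pos"],s["force"])
o=[]
for n,(u,v,w,h) in dict(scene=(220,120,240,170),side=(230,150,200,142)).items():
    im=get_image(n)[:,:,::-1].copy(); cv2.imwrite(f"pics/{n}9.png",im)
    o.append(cv2.resize(im[v:v+h,u:u+w],(420,298),interpolation=cv2.INTER_CUBIC))
    for p,st in brass(im):
        if u<p[0]<u+w and v<p[1]<v+h: print(n,p.round(1),st)
cv2.imwrite("pics/final.png",np.vstack(o))
im=get_image("wrist")[:,:,::-1].copy(); cv2.imwrite("pics/w9.png",im); c=calibration("wrist")
H=dict(round=60,small=54,large=50,oblong=67.2-4)
for p,st in brass(im): print(p.round(1),st,{k:wcast(c,*p,z).round(1).tolist() for k,z in H.items()})
E
```

```text
12.4 [578.09907832   3.95903995 215.51531522] [-0.27682778  0.14978806  0.45339413]
scene [378.9 161.1] [375 158   9   7  57]
scene [322.9 230.8] [318 227  11   9  76]
scene [257.8 247.2] [253 243  11  10  82]
side [348.  225.4] [344 223   9   6  43]
[326.   62.4] [315  48  25  27 446] {'round': [467.5, 56.9], 'small': [466.5, 57.4], 'large': [465.8, 57.7], 'oblong': [468.1, 56.6]}
[463.5 106.1] [459  94  16  26  60] {'round': [558.2, 169.7], 'small': [559.0, 172.5], 'large': [559.5, 174.3], 'oblong': [557.8, 168.2]}
[107.6 194.3] [ 98 186  15  22 107] {'round': [476.7, -232.3], 'small': [475.9, -237.6], 'large': [475.4, -241.1], 'oblong': [477.2, -229.5]}
[241.  211.5] [228 207  21  17  49] {'round': [565.6, -83.7], 'small': [566.6, -86.0], 'large': [567.2, -87.5], 'oblong': [565.1, -82.4]}
```

View pics/final.png

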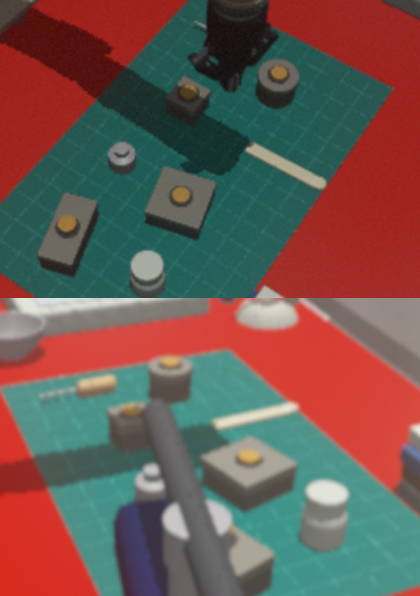

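The pressed studs have dropped about 1.8 px in the scene view, which matches 7 to 8 mm of travel. The oblong's stud is unchanged and every box stands where it was. The small stud is in shadow, but its press depth and force showed it home. Handing in.

```bash
python3 -c "
from cell import *
print(finish_job())"
```

```text
the job is handed in; nothing more can be done
None
```

I pressed the round, then the smaller square, then the larger square stud home with the shut fingertips. I left the oblong's stud alone and handed the job in at about 12.5 s on the robot's clock.

| Box | Fingertip at the end of the press | Height when home | Force |
|---|---|---|---|
| Round | z = 58.5 mm | 60 mm | 7.4 N |
| Smaller square | z = 52.3 mm | 54 mm | 8.1 N |
| Larger square | z = 48.1 mm | 50 mm | 9.3 N |

- **Pressed home:** each fingertip ended 1.5 to 1.9 mm below the home height. The force was in the cap's 4 to 14 N range and well under the 25 N limit.
- **Final pictures:** the round and larger square studs had dropped about 1.8 px in the scene camera, as expected for about 7 mm. The oblong's stud had not moved, and the boxes looked upright and where they were, with the gripper well clear.
- **Not confirmed by picture:** the smaller square's stud was in the arm's shadow at the end, so it rests on the depth and force readings only.
- **Disagreements:**
  - The side and scene cameras disagreed by up to about 7 mm on the square boxes, so I used the wrist camera at rest.
  - The last wrist view, with studs partly hidden or seen at an angle, gave positions up to about 10 mm off. I put that down to the poor view, because the scene camera showed no sideways shift of the round and larger square studs.

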